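# Rehang the light-box door

## Task

Take the small glazed door out of its wooden rack and hang it back on the light box, standing well open, by lowering both hinge knuckles together over the two upright pins until they sit fully down on their brackets; the pin post is adjustable and not exactly on its mark, so feel for the pins and never force or drop the door. Then swing the door gently shut until its tongue is home in the keeper, let go, and leave the ink jar, tape roll and squeegee where they are.

Things in the scene. Friction and masses are not known exactly. Their poses are not given: they have to be found in the camera images.
- door: Glazed wooden door, about 0.5 kg, 190 wide (own x) x 18 thick (y) x 180 mm high (z up). Origin: centre of the wooden frame's underside; centre of mass within 5 mm of x=0. Pane recessed 7 mm. Hinge knuckles at its -x edge, tongue at its +x edge. Starts upright in the rack, underside 20 mm above the table; hung on the pins its underside is 45 mm above the table.
- door_top (a point): Middle of the door's top edge (door 0, 0, 180 mm). The top rail is 25 mm high, 18 mm thick: pinch it here, fingers closing along door y, pads about 12 mm below the edge.
- low_knuckle (a point): Centre of the lower knuckle's underside (door -123, 0, 20 mm). Knuckle: steel ring with upright bore, 25 mm outside, bore 14 mm, 16 mm tall.
- top_knuckle (a point): Centre of the upper knuckle's underside (door -123, 0, 130 mm); ring as the lower one, on the same axis.
- tongue (a point): Middle of the door's steel tongue (door 109, 0, 65 mm): 6 mm thick, z 60 to 70 mm, end at x=119 mm.
- lightbox: Light box fixed to the table. Origin: on the table under the hinge axis's mark. White box 150 mm high, x -78 to -19, y -201 to -29 mm. The shut door lies along its -y from the pins (door x = lightbox -y) and opens towards +x, counterclockwise from above. Hang it open by 0.4 rad or more (about 0.9 suits). Force between them: under 40 N while lowering on, 60 N ever.
- pin_mark (a point): Marked place of the hinge axis (lightbox 0, 0, 65 mm), at the lower bracket's top. The real pin axis is upright but up to 5.5 mm off this along lightbox x and also up to 5.5 mm along y, as its post (24 mm square, 195 mm high, centre y=+40 mm) is clamped on an adjustable foot; no pose tells it: find it by feel. The post does not give at ordinary force.
- top_pin_mark (a point): The same mark at the upper bracket's top (lightbox 0, 0, 175 mm). On each bracket stands a steel pin 12 mm in diameter, 23 mm long, the last 4 mm a cone to a flat tip 8 mm wide; pin tips at heights 88 and 198 mm. Down, the knuckles rest on the bracket tops. The lower knuckle must come in sideways, under the upper bracket (12 mm thick, 24 wide).
- keeper (a point): Where the tongue's middle is when shut (lightbox 0, -232, 110 mm). Steel keeper at lightbox y -257 to -227 mm: stop plate with its face at x=-3 mm, on which the tongue comes to rest, and a roof (x up to 13 mm, underside at height 123 mm) under which the tongue swings; the roof bars lowering the door on while shut.
- rack: Plywood rack fixed to the table: base 150 x 80 x 20 mm, origin at the centre of its underside, with two cheeks up to 70 mm height that form a 22 mm wide slot along its x. The door stands in it with its x along the rack's x, knuckles at the -x end.
- ink_jar: Bystander: jar with a white cap, 64 mm diameter, 75 mm high; origin at the centre of its underside.
- tape_roll: Bystander: roll of tape lying flat, 90 mm diameter, 24 mm high; origin at the centre of its underside.
- squeegee: Bystander: squeegee 160 x 24 x 63 mm, wooden grip with a rubber blade on top, lying along its x; origin at the centre of its underside.

How it is judged:
On the way:
1. the door hangs upright on both pins, fully down, still open by more than 0.35 rad (z of low_knuckle in the frame of lightbox between 0.062 and 0.068 m and z of top_knuckle in the frame of lightbox above 0.172 m and angle between door's own z axis and vertical below 0.05 rad and horizontal distance between low_knuckle and pin_mark below 0.0098 m and horizontal distance between top_knuckle and top_pin_mark below 0.0115 m and angle between the x axis of door and the y axis of lightbox, either way round above 0.35 rad), for 0.2 s.
At the end, for the whole second after the job is handed in: Door on both pins: knuckle undersides within 3 mm of the bracket tops (65 and 175 mm) and 9.8 mm (upper: 11.5 mm) of the marked axis, door upright within 0.05 rad; shut: tongue middle from 6 mm behind to 10 mm before its home place at the stop; let go, at rest (z of low_knuckle in the frame of lightbox between 0.062 and 0.068 m and z of top_knuckle in the frame of lightbox above 0.172 m and angle between door's own z axis and vertical below 0.05 rad and horizontal distance between low_knuckle and pin_mark below 0.0098 m and horizontal distance between top_knuckle and top_pin_mark below 0.0115 m and x of tongue in the frame of lightbox between -0.006 and 0.01 m and y of tongue in the frame of lightbox below -0.21 m and linear speed of door below 0.02 m/s and angular speed of door below 0.1 rad/s and contact force between door and the fingers below 0.1 N); the robot touches nothing.
It fails at once if the door forced against the light box, its pins or brackets with more than 40 N before it is down on the pins (contact force between door and lightbox above 40 N and z of low_knuckle in the frame of lightbox above 0.068 m).
It fails at once if the door pressed or struck against the light box or keeper with more than 60 N (contact force between door and lightbox above 60 N).
It fails at once if the ink jar moved by more than 20 mm (distance of ink_jar from where it was at the start of the episode above 0.02 m).
It fails at once if the tape roll moved by more than 20 mm (distance of tape_roll from where it was at the start of the episode above 0.02 m).
It fails at once if the squeegee moved by more than 20 mm (distance of squeegee from where it was at the start of the episode above 0.02 m).
It also fails if it takes over 72 s, if anything falls off the work surface, if the arm or the gripper's body presses on something with over 40 N, if the wrist force passes 120 N, or if a joint passes its speed limit or range.

## Robot

A 7-joint arm with a two-finger parallel gripper is mounted at the origin on the work surface. World frame = base frame: x ahead of the robot, y to its left, z up, the work surface at z = 0. Lengths are in m, angles in rad, forces in N, time in s.
With the tool pointing down it reaches from about 0.425 to 0.925 m from the base axis. Payload 6.8 kg.
Tool frame: the origin (TCP) lies at the very end of the fingers, on their centre line; the grasp point (between the pads) lies 19 mm behind it; z points along the fingers, x is the direction in which the jaws open and shut, and the axes are right-handed (so a half turn about z gives the same grasp; the last joint's range is limited). The gripper opens to 85 mm and grips with 20 to 120 N. Pads are 22 mm wide; open, the fingers measure 114 mm over their backs; the gripper's body (76 mm by 85 mm) begins 54 mm behind the grasp point. The pads swing forward as they close: fully open they stand 13 mm farther back than shut.
Start: joints at [1.137, 0.477, 0.022, 1.555, -0.011, 1.109, -0.083], TCP at [0.216, -0.64, 0.231] pointing down, gripper open.
Joint ranges: [-2.96, 2.96], [-0.34, 2.1], [-1.41, 1.46], [0.24, 2.44], [-1.37, 4.51], [0.17, 1.92], [-2.96, 2.96]. Speed limits (rad/s): [2.39, 2.39, 3.14, 3.14, 3.14, 3.14, 3.14].

## Interface

Orientations are given as a unit quaternion [w, x, y, z].
In Python, from station import bot gives the robot as it stands.
- The arm moves only by the shell command python3 -m creep 'ROWS' [FORCE]. ROWS is JSON, a list that holds one entry, the list of rows, each a list of 7 numbers: the shift along the tool's x, y, z in cm, then the turn, a rotation vector about the tool's x, y, z in rad, then the opening, from 0 (shut) to 1 (fully open). In form: [[[dx, dy, dz, wx, wy, wz, claw], ...]]. A call has 1 to 10 rows; each row is the pose to reach, as a shift and turn from the pose commanded when the call began, along the tool's axes at that moment; what a row does not reach only later rows make up. A row lasts 1/8 s, in which the tool goes at most 62.5 mm and 10.7 degrees, less where a joint would pass 70% of its speed; a pose out of reach is approached as far as the arm can. A call with a gripper value outside its range is refused whole. The fingers move at their own pace and stop on an object; FORCE is the grip in N (left out, the last holds). Time passes only in rows, so rows that repeat a pose let the fingers close. It gives the time, the measured TCP pose, the force and the opening at its end, in the units of the state.
- bot.get_obs(): the state, without advancing time (a new reading comes with each control period).
- bot.read_camera(name): name is "side" or "top" or "wrist"; returns (picture, depth): 384x512x3 uint8, blue, green, red; 384x512 float32, m along the optical axis (not along the pixel's ray), 0 where there is no reading.
- bot.calibration(name): a dict with "mtx" (3x3 intrinsics, pixels), "rvec" (rotation vector, rad) and "tvec" (3), from world to camera coordinates, as OpenCV has them. Camera axes: x right, y down, z forward; pixel columns grow to the right and rows downward; lengths in m; the calibration is good to about 2 mm. A picture is of the moment at which its call begins: read the wrist's pose just before it. calibration takes no time and is no camera call; for the wrist camera it gives the pose at the moment of the call.
- bot.hand_in(): hands the job in, once; it reports no verdict.
Trained networks look in the newest picture that a camera, given by its name, has taken for a name from the list of things; names that differ only in an ending like _2 or _b are one class to them, and where a whole thing is asked for, a point or a joint stands for the part that bears it (a point fixed in the world has none). Each returns a list of dicts, best first, with "p" (0 to 1); they miss things now and then, are a little off and sometimes report something else, mostly with a low value. They report only what shows in the picture. A call takes as long as a camera call.
- bot.find_in(camera, label): "xy" ([column, row] in pixels, amid what is visible of it).
- bot.silhouettes(camera, label): "mask" (384x512 bool, what is visible of it) and "xy" ([column, row] in pixels, amid what is visible of it).
The state is a dict: "t": time; "q": joint angles; "joint_vel": joint speeds; "joint_torque": joint torques, N m; "eef_pos": TCP position; "tool_rot": TCP orientation; "contact_force": force on the tool from outside, world axes, zero at the start; "torque": the same for the moment, N m; "gripper_width": opening from 0.0 (shut) to 1.0 (fully open).
Only numpy, scipy, OpenCV 4.12 (cv2) and the standard library are available. Lean on these libraries where they do the work, as an engineer would, in place of code of your own. Each camera call takes 0.05 s, during which the arm holds its last target.

## Working session

There is one attempt and no reset: what is moved stays moved. The work goes in short steps, Python scripts to look and compute and a shell command to move; the robot and the scene stay as the last step left them, time stands still between calls to the robot, and variables do not carry over. Pictures are saved under pics/ and viewed, and the job is handed in when it is done.

```bash
ls -la; mkdir -p pics; cat > h.py <<'E'
import numpy as np, cv2
from scipy.spatial.transform import Rotation as R
from station import bot
def save(cam,fn):
    p,d=bot.read_camera(cam); cv2.imwrite('pics/'+fn,p); return p,d
def cal(cam):
    c=bot.calibration(cam); K=np.array(c['mtx'],float); Rm=cv2.Rodrigues(np.array(c['rvec'],float))[0]; t=np.array(c['tvec'],float).reshape(3)
    return K,Rm,t
def cloud(cam,d,c=None):
    K,Rm,t=c or cal(cam)
    v,u=np.mgrid[:d.shape[0],:d.shape[1]]
    P=np.stack([(u-K[0,2])/K[0,0]*d,(v-K[1,2])/K[1,1]*d,d],-1)
    W=(P-t)@Rm; W[d<=0]=np.nan
    return W
def proj(cam,X,c=None):
    K,Rm,t=c or cal(cam)
    P=(Rm@np.atleast_2d(X).T).T+t; p=(K@P.T).T
    return p[:,:2]/p[:,2:]
def st():
    s=bot.get_obs(); q=s['tool_rot']; M=R.from_quat([q[1],q[2],q[3],q[0]])
    return s,np.array(s['eef_pos']),M
E
python3 - <<'E'
from h import *
s,p,M=st(); print(s); print(M.as_matrix().round(3))
for c in ['side','top','wrist']:
    pic,d=save(c,c+'0.png'); np.save(c+'0.npy',d)
    K,Rm,t=cal(c); print(c,K[0,0],(-Rm.T@t).round(3),Rm[2].round(3))
    for l in (['door','lightbox','rack','keeper','ink_jar','tape_roll','squeegee','pin_mark','top_pin_mark','low_knuckle','tongue'] if c!='wrist' else []):
        print(c,l,[(np.round(o['xy']),round(o['p'],2)) for o in bot.find_in(c,l)[:3]])
E
```

```text
total 12
drwxr-xr-x  3 agent agent 4096 Dec  6 17:44 .
drwxr-xr-x 23 root  root  4096 Dec  6 17:44 ..
drwxr-xr-x  2 agent agent 4096 Dec  6 17:44 pics
{'t': 0.0, 'q': array([ 1.13688845,  0.47782024,  0.02231501,  1.55646272, -0.01152062,
        1.10929171, -0.08307287]), 'joint_vel': array([-4.82440663e-04,  1.92736575e-05, -1.19513127e-03,  8.71752792e-04,
       -1.61433195e-03, -4.34272933e-04,  1.44420190e-03]), 'joint_torque': array([-8.51569657e-04, -5.96450114e+01,  1.60730269e+00, -2.81194085e+01,
        1.25252159e-02,  9.22719715e-03, -3.54799454e-05]), 'eef_pos': array([ 0.2158641 , -0.63892086,  0.23030697]), 'tool_rot': array([-4.95449068e-04,  8.12444239e-01, -5.83038162e-01, -7.83842303e-04]), 'contact_force': array([-0.09336511, -0.03470139, -0.15857211]), 'torque': array([ 0.01333167,  0.04010346, -0.0002101 ]), 'gripper_width': 1.0011456393528217}
[[ 0.32  -0.947 -0.001]
 [-0.947 -0.32   0.002]
 [-0.002  0.    -1.   ]]
side 399.97922545940304 [ 0.501 -0.771  0.798] [ 0.086  0.726 -0.682]
side door [(array([235., 264.]), 0.97), (array([265., 136.]), 0.7)]
side lig
[... 425 characters left out ...]
6 [ 0.413 -0.043  1.461] [ 0.15   0.006 -0.989]
top door [(array([326., 222.]), 0.76), (array([375., 219.]), 0.21)]
top lightbox [(array([216., 215.]), 0.89)]
top rack []
top keeper [(array([216., 217.]), 0.86), (array([329., 220.]), 0.16)]
top ink_jar [(array([292., 156.]), 0.8)]
top tape_roll [(array([132., 182.]), 0.49)]
top squeegee [(array([376., 215.]), 0.65), (array([215., 216.]), 0.52)]
top pin_mark [(array([214., 214.]), 0.8), (array([330., 218.]), 0.28)]
top top_pin_mark [(array([215., 218.]), 0.65), (array([375., 218.]), 0.63)]
top low_knuckle [(array([328., 222.]), 0.95)]
top tongue [(array([329., 222.]), 0.8)]
wrist 312.6155974083629 [ 0.297 -0.613  0.373] [-0.31  -0.106 -0.945]
```

View pics/side0.png

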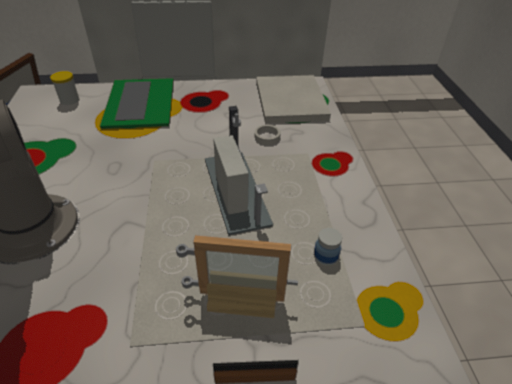

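View pics/top0.png

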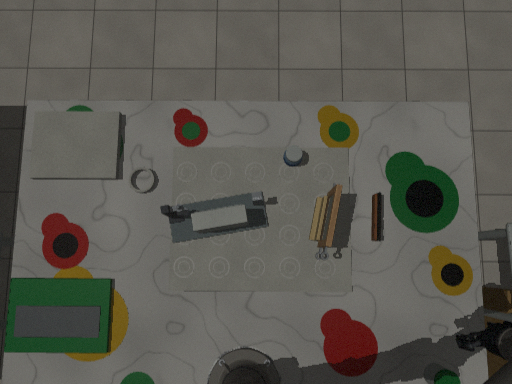

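```bash
python3 -m creep --help | head; python3 - <<'E'
from h import *
for cam in ['top','side']:
    d=np.load(cam+'0.npy'); W=cloud(cam,d)
    np.save(cam+'W.npy',W)
    ok=np.isfinite(W[...,2])&(W[...,2]>0.012)&(W[...,0]>0.2)&(W[...,0]<1.0)&(abs(W[...,1])<0.6)
    # heightmap picture 1.5mm
    H=np.zeros((400,600),np.float32)
    i=((W[...,0][ok]-0.25)/0.002).astype(int); j=((0.6-W[...,1][ok])/0.002).astype(int)
    m=(i>=0)&(i<400)&(j>=0)&(j<600)
    np.maximum.at(H,(i[m],j[m]),W[...,2][ok][m].astype(np.float32))
    im=cv2.applyColorMap((np.clip(H/0.25,0,1)*255).astype(np.uint8),cv2.COLORMAP_JET)
    for k in range(0,600,50): cv2.putText(im,f"{0.6-k*.002:.1f}",(k,10),0,.35,(255,255,255)); cv2.line(im,(k,0),(k,4),(255,255,255))
    for k in range(0,400,50): cv2.putText(im,f"{0.25+k*.002:.2f}",(0,k+10),0,.35,(255,255,255))
    cv2.imwrite(f'pics/hm_{cam}.png',im)
E
```

```text
invalid input: not JSON, or not a number
```

The side view shows the door in its rack near (243,270), knuckles on the left, the light box at (235,185), the jar at (328,248), the tape roll at (267,133) and the squeegee at (255,372). In the top view the door's top rail is at (330,215), the light box at (217,217) with the post and pins near (170,211), and the keeper near (270,200).

View pics/hm_top.png

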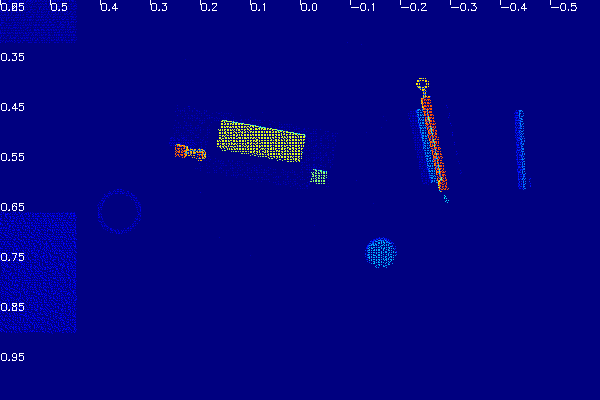

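```bash
python3 - <<'E'
from h import *
W=np.load('topW.npy'); Ws=np.load('sideW.npy')
def rect(W,zlo,zhi,x0,x1,y0,y1,n):
    m=(W[...,2]>zlo)&(W[...,2]<zhi)&(W[...,0]>x0)&(W[...,0]<x1)&(W[...,1]>y0)&(W[...,1]<y1)
    P=W[m]; r=cv2.minAreaRect((P[:,:2]*1000).astype(np.float32)); print(n,m.sum(),'c',np.round(r[0],1),'size',np.round(r[1],1),'ang',round(r[2],2),'z med',np.median(P[:,2]).round(4),'mean',P.mean(0).round(4))
    q=P[:,:2]-P[:,:2].mean(0); w,v=np.linalg.eigh(q.T@q); a=v[:,1]; print('   axis',a.round(4),np.degrees(np.arctan2(a[1],a[0])).round(2)); return P
for n,w in(('top',W),('side',Ws)):
    rect(w,.19,.21,.4,.75,-.36,-.15,n+' doortop')
    rect(w,.143,.156,.4,.7,-.02,.2,n+' lbtop')
    rect(w,.187,.21,.4,.7,.1,.4,n+' post/pin')
    rect(w,.121,.142,.45,.7,-.15,.02,n+' keeper')
    rect(w,.06,.085,.6,.8,-.3,-.1,n+' jar')
E
```

```text
top doortop 403 c [ 538.1 -269.8] size [ 18.6 189.9] ang 78.25 z med 0.199 mean [ 0.537  -0.2692  0.1988]
   axis [-0.9799  0.1995] 168.49
top lbtop 980 c [533.4  78.5] size [ 58.5 171.6] ang 10.54 z med 0.1491 mean [0.5322 0.0781 0.1491]
   axis [-0.1751  0.9846] 100.08
top post/pin 78 c [553.2 222.3] size [24.6 54.9] ang 0.64 z med 0.1944 mean [0.5532 0.232  0.1944]
   axis [-0.2003  0.9797] 101.55
top keeper 87 c [569.8  -8.2] size [ 51.8 123.1] ang 59.76 z med 0.1287 mean [ 0.5961 -0.0326  0.1292]
   axis [-0.8571  0.5152] 148.99
top jar 252 c [ 695.2 -219.6] size [224.4  60.4] ang 41.13 z med 0.0736 mean [ 0.739  -0.1758  0.0732]
   axis [-0.7931 -0.609 ] -142.48
side doortop 961 c [ 540.3 -269.6] size [ 21.  189.7] ang 78.33 z med 0.1989 mean [ 0.5409 -0.2719  0.1979]
   axis [-0.9795  0.2016] 168.37
side lbtop 876 c [535.9  78.1] size [ 57.1 175.8] ang 10.6 z med 0.1491 mean [0.5369 0.0699 0.149 ]
   axis [-0.18    0.9837] 100.37
side post/pin 71 c [560.2 222. ] size [23.7 58.1] ang 15.8 z med 0.194 mean [0.558  0.2263 0.1932]
   axis [-0.1886  0.9821] 100.87
side keeper 248 c [574.3 -11.8] size [ 48.2 119.6] ang 59.63 z med 0.1286 mean [ 0.5739 -0.0194  0.1296]
   axis [-0.8836  0.4682] 152.08
side jar 546 c [ 697.  -225.5] size [238.6  56. ] ang 44.58 z med 0.0738 mean [ 0.7229 -0.1991  0.0729]
   axis [-0.7493 -0.6622] -138.53
```

```bash
python3 - <<'E'
import cv2
a=cv2.imread('pics/top0.png')[180:260,150:400]; cv2.imwrite('pics/topcrop.png',cv2.resize(a,None,fx=3.2,fy=3.2,interpolation=2))
a=cv2.imread('pics/side0.png')[90:240,180:300]; cv2.imwrite('pics/sidecrop.png',cv2.resize(a,None,fx=4,fy=4,interpolation=2))
E
```

```text
(no output)
```

View pics/topcrop.png

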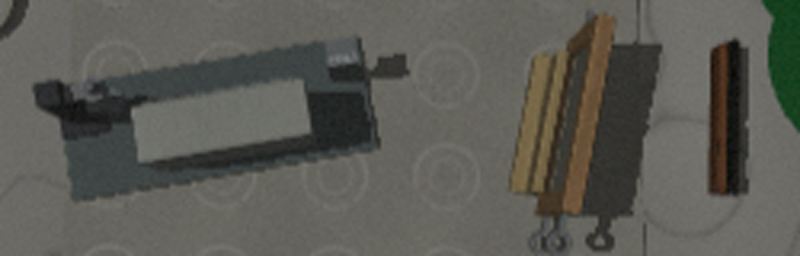

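View pics/sidecrop.png

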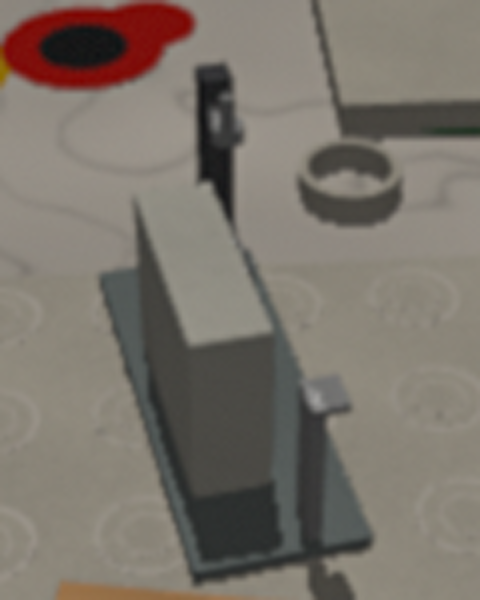

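```bash
python3 -m creep '[[[0,0,-4,0,0,-0.18,1],[-3,-5,-5,0,0,-0.36,1],[-6,-10,-5,0,0,-0.54,1],[-9,-15,-5,0,0,-0.72,1],[-12,-20,-5,0,0,-0.9,1],[-15,-25,-5,0,0,-1.08,1],[-18,-30,-5,0,0,-1.26,1],[-21,-35,-5,0,0,-1.44,1],[-23,-39,-5,0,0,-1.62,1],[-24.6,-42.4,-5,0,0,-1.8,1]]]'
python3 -m creep '[[[0,0,0,0,0,-0.18,1],[0,0,0,0,0,-0.36,1],[0,0,0,0,0,-0.54,1],[0,0,0,0,0,-0.72,1],[0,0,0,0,0,-0.81,1],[0,0,0,0,0,-0.81,1],[0,0,0,0,0,-0.81,1]]]'
python3 - <<'E'
from h import *
s,p,M=st(); print(s['q'].round(3)); print(M.as_matrix().round(3))
pic,d=save('wrist','w1.png'); np.save('w1.npy',d); W=cloud('wrist',d)
m=(W[...,2]>.193)&(W[...,2]<.21)&(W[...,1]<-.15)&(W[...,1]>-.36)
P=W[m]; r=cv2.minAreaRect((P[:,:2]*1000).astype(np.float32)); print(r,np.median(P[:,2]))
E
```

```text
t: 2.5
eef_pos: [0.5403, -0.2689, 0.2816]
tool_rot: [0.0, 0.961, 0.277, 0.0]
contact_force: [-0.0, -0.9, -0.6]
gripper_width: 1.001
t: 3.38
eef_pos: [0.539, -0.2708, 0.2813]
tool_rot: [0.0, 0.777, 0.63, -0.0]
contact_force: [0.9, 0.1, -0.2]
gripper_width: 0.998
[ 0.852  0.388 -0.644  1.641  0.247  1.195  1.515]
[[ 0.206  0.978 -0.   ]
 [ 0.978 -0.206 -0.   ]
 [-0.    -0.    -1.   ]]
((540.9468994140625, -269.884765625), (18.021610260009766, 189.2245635986328), 78.4829330444336) 0.19933347130276086
```

View pics/w1.png

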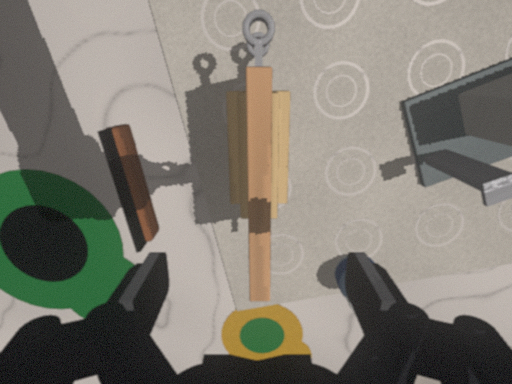

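The wrist picture shows the top rail from (260,70) to (260,300), in line between the fingers. I'll descend and grip it.

```bash
python3 -m creep '[[[0.1,0.17,4,0,0,0,1],[0.1,0.17,8,0,0,0,1],[0.1,0.17,10,0,0,0,1],[0.1,0.17,11.2,0,0,0,1],[0.1,0.17,11.2,0,0,0,1],[0.1,0.17,11.2,0,0,0,0.4],[0.1,0.17,11.2,0,0,0,0],[0.1,0.17,11.2,0,0,0,0],[0.1,0.17,11.2,0,0,0,0],[0.1,0.17,11.2,0,0,0,0]]]' 70
python3 -m creep '[[[0,0,0,0,0,0,0],[0,0,0,0,0,0,0],[0,0,-0.5,0,0,0,0],[0,0,-1,0,0,0,0],[0,0,-1,0,0,0,0]]]'
python3 - <<'E'
from h import *
s,p,M=st(); print(s['q'].round(3),s['torque']); print(p)
pic,d=save('wrist','w2.png'); pic,d=save('side','s2.png')
E
```

```text
t: 4.68
eef_pos: [0.5414, -0.2701, 0.1699]
tool_rot: [0.0, 0.776, 0.631, 0.0]
contact_force: [0.8, 0.6, 4.2]
gripper_width: 0.201
t: 5.3
eef_pos: [0.5406, -0.2702, 0.1791]
tool_rot: [-0.0, 0.776, 0.631, -0.0]
contact_force: [0.1, -0.4, -5.9]
gripper_width: 0.201
[ 0.821  0.486 -0.614  1.749  0.323  1.01   1.452] [-0.06499147 -0.08974428  0.0165652 ]
[ 0.54059508 -0.27015719  0.17913637]
```

View pics/w2.png

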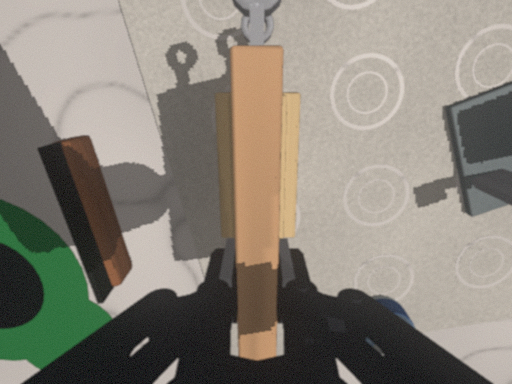

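View pics/s2.png

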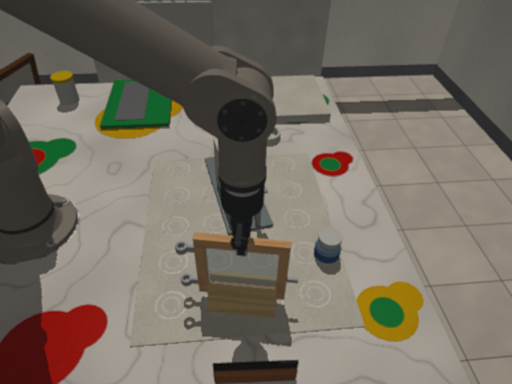

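The door is held, rail centred at (257,200) in the wrist picture with about 6 N of weight on the wrist. Next I'll lift it clear of the rack.

```bash
python3 -m creep '[[[0,0,-2,0,0,0,0],[0,0,-5,0,0,0,0],[0,0,-9,0,0,0,0],[0,0,-13,0,0,0,0],[0,0,-14.5,0,0,0,0],[0,0,-14.5,0,0,0,0]]]'
python3 -m creep '[[[2,0.5,0,0,0,0,0],[6,1.5,0,0,0,0.05,0],[11,2.7,0,0,0,0.1,0],[16,4,0,0,0,0.15,0],[21,5,0,0,0,0.2,0],[26,6.3,0,0,0,0.25,0],[31,7.5,0,0,0,0.283,0],[36,8.7,0,0,0,0.283,0],[39.5,9.6,0,0,0,0.283,0],[41.4,9.9,0,0,0,0.283,0]]]'
python3 -m creep '[[[0,0,0,0,0,0,0],[0,0,0,0,0,0,0],[0,0,0,0,0,0,0]]]'
python3 - <<'E'
from h import *
s,p,M=st(); print(s['q'].round(3),s['torque'].round(3)); print(p,M.as_matrix().round(3))
pic,d=save('wrist','w3.png'); np.save('w3.npy',d); pic,d=save('top','t3.png'); np.save('t3.npy',d);pic,d=save('side','s3.png'); np.save('s3.npy',d)
E
```

```text
t: 6.15
eef_pos: [0.5412, -0.2701, 0.3252]
tool_rot: [0.001, 0.776, 0.631, 0.0]
contact_force: [0.5, -0.0, -5.4]
gripper_width: 0.201
t: 7.4
eef_pos: [0.7216, 0.1189, 0.3217]
tool_rot: [-0.001, 0.856, 0.517, -0.001]
contact_force: [-1.1, 0.4, -4.4]
gripper_width: 0.199
t: 7.78
eef_pos: [0.7224, 0.1127, 0.3243]
tool_rot: [0.001, 0.858, 0.514, -0.0]
contact_force: [-0.7, 0.2, -5.5]
gripper_width: 0.194
[ 0.14   0.592 -0.644  1.246  0.347  1.412  0.605] [-0.01  -0.036 -0.004]
[0.72243343 0.1127082  0.32432704] [[ 0.472  0.882  0.   ]
 [ 0.882 -0.472 -0.001]
 [-0.001  0.001 -1.   ]]
```

View pics/w3.png

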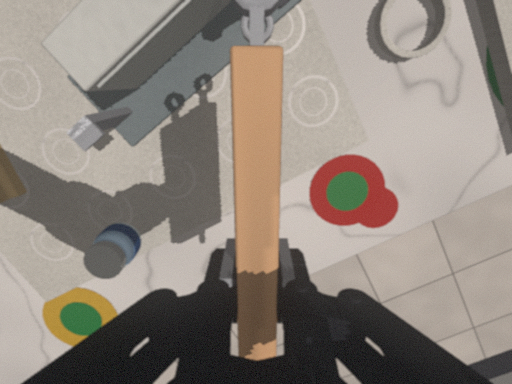

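View pics/s3.png

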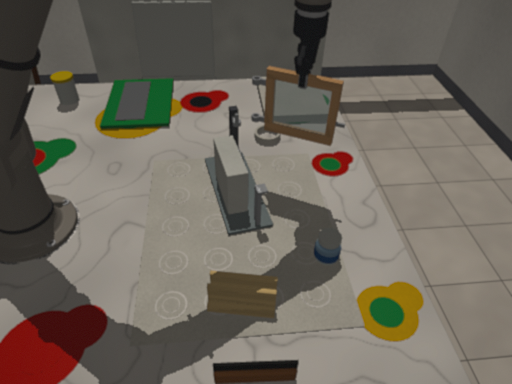

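View pics/t3.png

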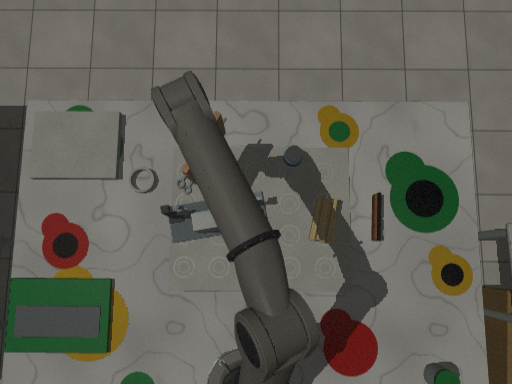

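The wrist view shows the door hanging straight below the gripper, knuckles at (258,10–30). The side view shows it clear of the light box at (303,105). Now I'll estimate the pin and knuckle positions.

```bash
python3 - <<'E'
from h import *
# lightbox frame fit: use box side/top
for n in('top','side'):
    W=np.load(n+'W.npy')
    m=(W[...,2]>.145)&(W[...,2]<.156)&(W[...,0]>.4)&(W[...,0]<.66)&(W[...,1]>-.03)&(W[...,1]<.19)
    r=cv2.minAreaRect((W[m][:,:2]*1000).astype(np.float32)); a=np.radians(r[2] if r[2]<45 else r[2]-90)
    c=np.array(r[0])/1000; X=np.array([np.cos(a),np.sin(a)]);Y=np.array([-X[1],X[0]])
    o=c+.0485*X+.115*Y
    print(n,r,'yaw',a,'origin',o.round(4))
    a=.1843;X=np.array([np.cos(a),np.sin(a)]);Y=np.array([-X[1],X[0]]); o=c+.0485*X+.115*Y
    print('  o with common yaw',o.round(4))
    L=np.stack([(W[...,:2]-o)@X,(W[...,:2]-o)@Y,W[...,2]],-1)*1000
    for nm,z0,z1,y0,y1 in(('post',188,201,20,60),('pin',178,203,-15,15),('brk',165,178,-15,22),('roof',120,135,-270,-215),('lowpin',62,95,-15,15)):
        m=(L[...,2]>z0)&(L[...,2]<z1)&(abs(L[...,0])<30)&(L[...,1]>y0)&(L[...,1]<y1); P=L[m]
        if len(P): print('  ',nm,len(P),P.min(0).round(1),P.max(0).round(1),P.mean(0).round(1))
        if nm in('pin',): print(P[np.argsort(-P[:,2])].round(1).tolist())
s,p,M=st()
d=np.load('w3.npy'); W=cloud('wrist',d)
T=(W-p)@M.as_matrix()*1000  # tool frame
m=(T[...,2]<-20)&(T[...,2]>-45)&(abs(T[...,0])<15)&(T[...,1]>-110)&(T[...,1]<-45)
P=T[m]; print('rail',len(P),P.min(0).round(1),P.max(0).round(1)); A=np.c_[P[:,:2],np.ones(len(P))]; print('plane',np.linalg.lstsq(A,P[:,2],rcond=None)[0])
for y0 in(-90,-70,-50):
    q=P[abs(P[:,1]-y0)<6]; print(y0,q[:,0].min(),q[:,0].max(),q[:,0].mean())
K=T[(T[...,1]<-100)&(T[...,1]>-150)&(abs(T[...,0])<20)&(T[...,2]<140)]
for z0,z1 in((-5,25),(100,135)):
    q=K[(K[:,2]>z0)&(K[:,2]<z1)]; 
    if len(q): print('kn',z0,len(q),q.min(0).round(1),q.max(0).round(1))
E
python3 - <<'E'
import cv2
a=cv2.imread('pics/w3.png')[0:90,190:330]; cv2.imwrite('pics/w3c.png',cv2.resize(a,None,fx=5,fy=5,interpolation=2))
E
```

```text
top ((533.2650146484375, 78.39768981933594), (58.38655090332031, 171.8065948486328), 10.9583740234375) yaw 0.19125970737400264 origin [0.559  0.2005]
  o with common yaw [0.5599 0.2003]
   post 64 [-12.5  28.1 188. ] [ 11.6  51.3 199.7] [ -0.9  39.1 194.1]
   pin 22 [-10.5 -11.3 178.5] [  5.7  12.9 201.4] [ -1.6  -1.9 188.7]
[[-5.1, -2.9, 201.4], [-1.3, -0.1, 199.3], [-0.7, 2.9, 199.1], [-1.5, -2.7, 197.3], [2.1, -0.1, 197.0], [-3.8, 0.9, 196.0], [-3.2, 4.0, 195.7], [5.3, -0.3, 195.5], [2.9, 3.2, 194.8], [-1.7, -5.2, 194.8], [-4.0, -4.0, 190.2], [2.1, -4.9, 189.9], [-5.9, 0.1, 186.0], [-0.1, -5.9, 180.6], [-5.6, -2.0, 180.2], [-10.5, 5.0, 179.9], [-4.1, -11.3, 179.6], [-2.9, -5.3, 179.2], [5.7, -9.6, 179.1], [0.3, 12.9, 178.8], [-3.4, -8.2, 178.6], [-0.3, -8.6, 178.5]]
   brk 48 [-11.8 -11.7 166.2] [ 11.1  20.7 177.8] [ -1.5   5.1 174.1]
   roof 77 [ -12.7 -257.   120.8] [  13.1 -227.2  134.8] [  -0.  -242.3  128.4]
   lowpin 42 [-11.6 -12.1  62.8] [ 8.8 14.3 90.2] [-2.4 -1.2 71.1]
side ((536.4393920898438, 78.70774841308594), (56.73351287841797, 175.18199157714844), 9.83206558227539
[... 715 characters left out ...]
], [-1.9, -2.6, 179.3], [-4.5, -1.4, 178.9], [1.1, -2.5, 178.7], [3.9, -3.0, 178.5]]
   brk 49 [-11.9 -13.7 166.3] [ 10.6  21.2 176.9] [ -1.9  -2.9 172.7]
   roof 112 [ -13.3 -257.7  120.4] [  13.6 -226.3  131.9] [  -0.9 -244.2  127.5]
   lowpin 9 [ 0.1 -6.3 62.5] [11.3  9.4 89.2] [ 5.3 -1.3 76.6]
rail 7126 [ -9.3 -94.5 -32. ] [  8.9 -45.  -26.6]
plane [-3.15916098e-03 -1.04161285e-03 -2.94164959e+01]
-90 -9.212554509261945 8.706655203039254 -0.2499974458164926
-70 -9.305555217135225 8.86358128427303 -0.22073760105443843
-50 -9.097058402354424 8.88141365306747 -0.12033936197594879
kn -5 998 [ -10.5 -115.6    2.3] [  10.  -100.    20.2]
kn 100 369 [ -12.5 -128.7  112.5] [  12.  -111.4  129.9]
```

View pics/w3c.png

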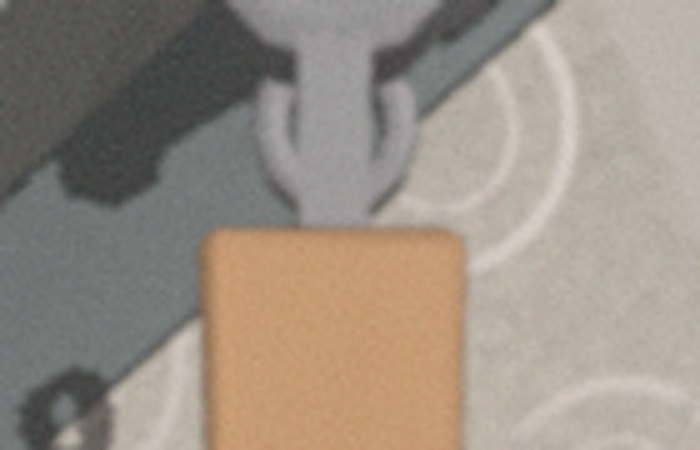

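```bash
python3 -m creep '[[[0,0,-2,0,0,0,0],[0,0,-4,0,0,0,0],[1,-2,-4.2,0,0,0,0],[2.5,-4,-4.2,0,0,0,0],[4,-6.5,-4.2,0,0,0,0],[5,-8.5,-4.2,0,0,0,0],[5,-8.5,-4.2,0,0,0,0],[5,-8.5,-4.2,0,0,0,0]]]'
python3 - <<'E'
from h import *
s,p,M=st(); print(p,s['contact_force'].round(2))
pic,d=save('wrist','w4.png'); np.save('w4.npy',d); s2,p2,_=st(); print(p2-p)
W=cloud('wrist',d); T=(W-p)@M.as_matrix()*1000; np.save('T4.npy',T)
m=(W[...,2]>.18)&(W[...,2]<.205)&(np.hypot(W[...,0]-.5634,W[...,1]-.1983)<.012)
print(W[m][np.argsort(-W[m][:,2])][:10].round(4)); 
for z0,z1 in((.190,.203),(.193,.203)):
    mm=m&(W[...,2]>z0)&(W[...,2]<z1); v,u=np.nonzero(mm); print(mm.sum(),u.min(),u.max(),v.min(),v.max(),W[mm].min(0).round(4),W[mm].max(0).round(4),W[mm].mean(0).round(4))
cv2.imwrite('pics/w4c.png',cv2.resize(pic[0:150,60:260],None,fx=4,fy=4,interpolation=2))
E
```

```text
t: 8.93
eef_pos: [0.6709, 0.1986, 0.3662]
tool_rot: [0.001, 0.857, 0.515, -0.0]
contact_force: [0.5, -1.0, -5.1]
gripper_width: 0.195
[0.67094662 0.19856581 0.36617962] [ 0.47 -0.99 -5.13]
[ 0.00035273 -0.00063059 -0.00011923]
[[0.5635 0.1962 0.1995]
 [0.5635 0.2036 0.199 ]
 [0.5657 0.2022 0.1988]
 [0.5628 0.1986 0.1987]
 [0.5612 0.1974 0.1986]
 [0.5619 0.197  0.1985]
 [0.5655 0.2001 0.1985]
 [0.5671 0.2013 0.1983]
 [0.5659 0.2009 0.1982]
 [0.5658 0.1988 0.1981]]
137 199 211 61 73 [0.5586 0.1942 0.1906] [0.5698 0.2054 0.1995] [0.5645 0.2001 0.196 ]
128 199 210 61 73 [0.5586 0.1942 0.1932] [0.5698 0.2051 0.1995] [0.5644 0.1998 0.1963]
```

View pics/w4.png

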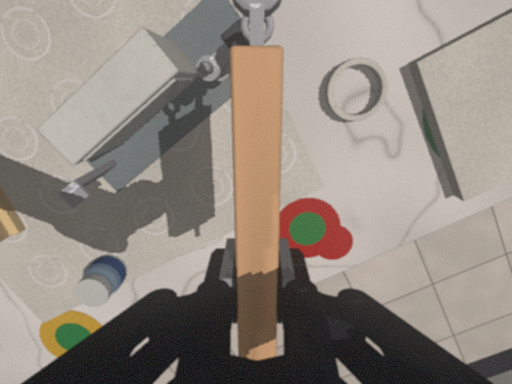

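View pics/w4c.png

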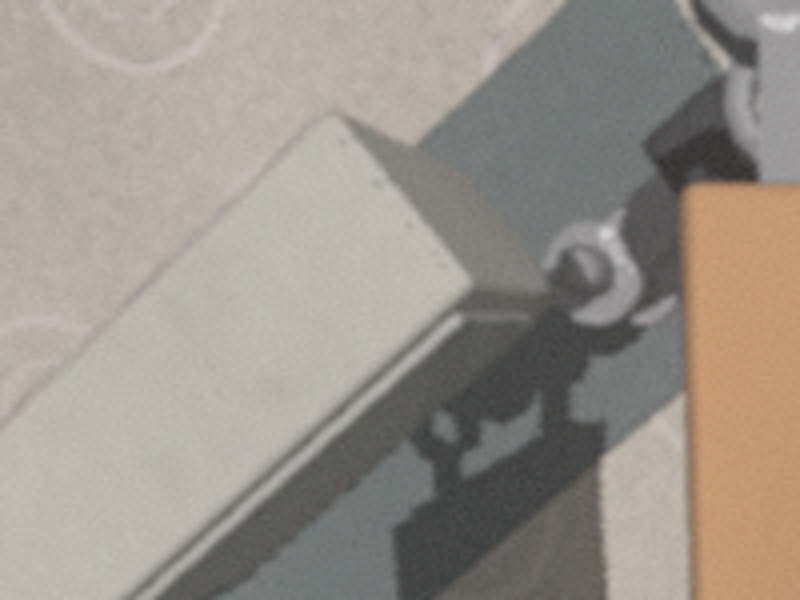

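The wrist picture shows the upper pin at (205,67), which puts it at about (0.564, 0.1995). I'll go to a standoff at insertion height, then slide in over the pins.

```bash
python3 -m creep '[[[-2,3.5,0,0,0,0,0],[-4,7,0,0,0,0,0],[-5,8.8,0,0,0,0,0],[-5,8.8,3,0,0,0,0],[-5,8.8,7,0,0,0,0],[-5,8.8,11,0,0,0,0],[-5,8.8,13.3,0,0,0,0],[-5,8.8,13.7,0,0,0,0],[-5,8.8,13.7,0,0,0,0]]]'
python3 - <<'E'
from h import *
s,p,M=st(); print(p,s['contact_force'].round(2),s['torque'].round(3)); 
t=np.array([.6723,.1418,.2286]); print('shift to target cm',(M.as_matrix().T@(t-p)*100).round(2), M.as_euler('zyx').round(4))
pic,d=save('side','s5.png'); cv2.imwrite('pics/s5c.png',cv2.resize(pic[50:230,180:380],None,fx=3.3,fy=3.3,interpolation=2))
E
```

```text
t: 10.1
eef_pos: [0.7255, 0.1137, 0.2301]
tool_rot: [-0.0, 0.857, 0.515, 0.001]
contact_force: [0.8, 0.2, -4.0]
gripper_width: 0.197
[0.72551748 0.1136713  0.2301133 ] [ 0.84  0.23 -4.02] [ 0.017 -0.012 -0.068]
shift to target cm [-0.02 -6.02  0.15] [-1.0816e+00  9.0000e-04 -3.1410e+00]
```

View pics/s5c.png

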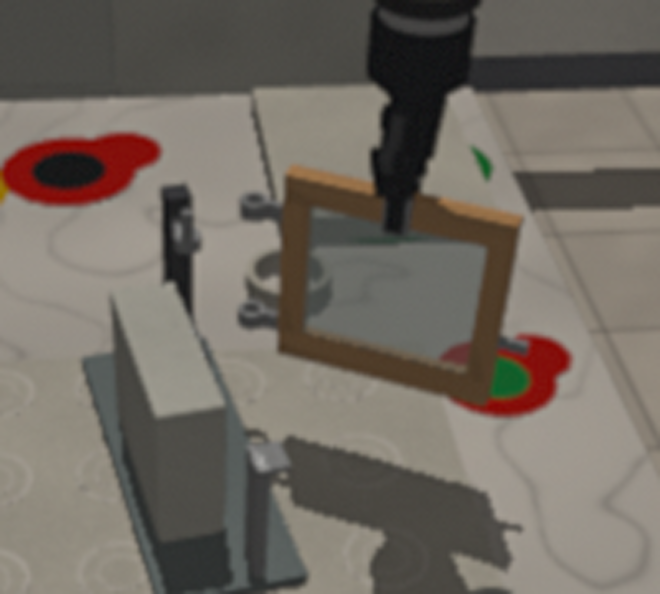

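The crop shows the door upright at the standoff, with both knuckles (255,205) and (255,312) facing the pins (180,235). Sliding in now.

```bash
python3 -m creep '[[[0,-1.5,0,0,0,0,0],[0,-3,0,0,0,0,0],[0,-4,0,0,0,0,0],[0,-5,0,0,0,0,0],[0,-5.6,0,0,0,0,0],[0,-6,0,0,0,0,0],[0,-6,0,0,0,0,0],[0,-6,0,0,0,0,0]]]'
python3 - <<'E'
from h import *
s,p,M=st(); print(p,s['contact_force'].round(2),s['torque'].round(3)); 
t=np.array([.6723,.1418,.2286]); print('shift to target cm',(M.as_matrix().T@(t-p)*100).round(2))
pic,d=save('side','s6.png'); cv2.imwrite('pics/s6c.png',cv2.resize(pic[70:170,200:300],None,fx=6,fy=6,interpolation=2))
E
```

```text
t: 11.15
eef_pos: [0.6724, 0.1413, 0.2292]
tool_rot: [0.0, 0.857, 0.515, 0.0]
contact_force: [-0.0, -0.1, -5.8]
gripper_width: 0.2
[0.67241331 0.1413179  0.22924201] [-0.   -0.1  -5.82] [ 0.003 -0.083  0.01 ]
shift to target cm [ 0.04 -0.03  0.06]
```

View pics/s6c.png

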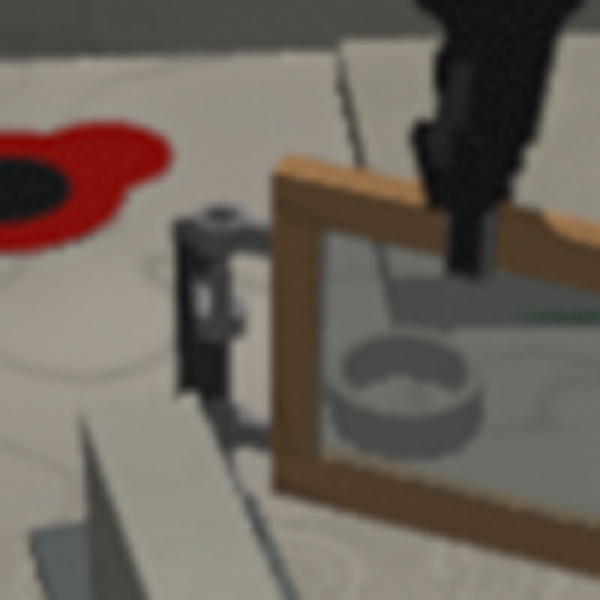

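```bash
python3 -m creep '[[[0.04,-0.02,0.4,0,0,0,0],[0.04,-0.02,0.8,0,0,0,0],[0.04,-0.02,0.9,0,0,0,0],[0.04,-0.02,0.9,0,0,0,0]]]'
python3 -m creep '[[[0,0,0.1,0,0,0,0],[0,0,0.2,0,0,0,0],[0,0,0.2,0,0,0,0]]]'
python3 -c "
from h import *
s,p,M=st(); print(p.round(4),s['contact_force'].round(2),s['torque'].round(3))"
```

```text
t: 11.7
eef_pos: [0.672, 0.1421, 0.2201]
tool_rot: [-0.0, 0.857, 0.515, -0.0]
contact_force: [-0.3, -0.5, -4.9]
gripper_width: 0.2
t: 12.08
eef_pos: [0.672, 0.1421, 0.2182]
tool_rot: [-0.0, 0.857, 0.515, -0.0]
contact_force: [0.0, 0.5, -5.6]
gripper_width: 0.199
[0.672  0.1421 0.2182] [ 0.05  0.48 -5.62] [-0.024 -0.068  0.022]
```

```bash
for i in 1 ; do python3 -m creep '[[[0,0,0.1,0,0,0,0],[0,0,0.1,0,0,0,0]]]';python3 -m creep '[[[0,0,0.1,0,0,0,0],[0,0,0.1,0,0,0,0]]]'; done
python3 -c "
from h import *
s,p,M=st(); print(p.round(4),s['contact_force'].round(2),s['torque'].round(3))"
```

```text
t: 12.32
eef_pos: [0.672, 0.1421, 0.2172]
tool_rot: [-0.0, 0.857, 0.515, -0.0]
contact_force: [0.1, -0.3, -5.9]
gripper_width: 0.199
t: 12.58
eef_pos: [0.672, 0.1421, 0.2162]
tool_rot: [-0.0, 0.857, 0.515, -0.0]
contact_force: [-0.3, -0.2, -5.5]
gripper_width: 0.197
[0.672  0.1421 0.2162] [-0.3  -0.23 -5.51] [ 0.04  -0.015 -0.027]
```

```bash
python3 -m creep '[[[0,0,0.1,0,0,0,0],[0,0,0.1,0,0,0,0]]]';python3 -m creep '[[[0,0,0.1,0,0,0,0],[0,0,0.1,0,0,0,0]]]'
python3 -c "
from h import *
s,p,M=st(); print(p.round(4),s['contact_force'].round(2),s['torque'].round(3))"
```

```text
t: 12.82
eef_pos: [0.6721, 0.1421, 0.2152]
tool_rot: [0.0, 0.857, 0.515, -0.0]
contact_force: [0.5, -0.4, -5.6]
gripper_width: 0.197
t: 13.08
eef_pos: [0.672, 0.1421, 0.2142]
tool_rot: [0.0, 0.857, 0.515, -0.0]
contact_force: [0.4, -0.7, -4.7]
gripper_width: 0.2
[0.672  0.1421 0.2142] [ 0.42 -0.75 -4.75] [-0.094 -0.071 -0.006]
```

```bash
python3 -m creep '[[[0,0,0.1,0,0,0,0],[0,0,0.1,0,0,0,0]]]';python3 -m creep '[[[0,0,0.1,0,0,0,0],[0,0,0.2,0,0,0,0],[0,0,0.2,0,0,0,0]]]'
python3 -c "
from h import *
s,p,M=st(); print(p.round(4),s['contact_force'].round(2),s['torque'].round(3))
pic,d=save('side','s7.png'); cv2.imwrite('pics/s7c.png',cv2.resize(pic[70:170,200:300],None,fx=6,fy=6,interpolation=2))"
```

```text
t: 13.32
eef_pos: [0.6721, 0.1421, 0.2132]
tool_rot: [-0.0, 0.857, 0.515, -0.0]
contact_force: [0.2, -0.7, -5.3]
gripper_width: 0.193
t: 13.7
eef_pos: [0.672, 0.1421, 0.2112]
tool_rot: [-0.0, 0.857, 0.515, -0.0]
contact_force: [0.6, -0.3, -5.1]
gripper_width: 0.201
[0.672  0.1421 0.2112] [ 0.56 -0.29 -5.15] [-0.01  -0.027  0.009]
```

View pics/s7c.png

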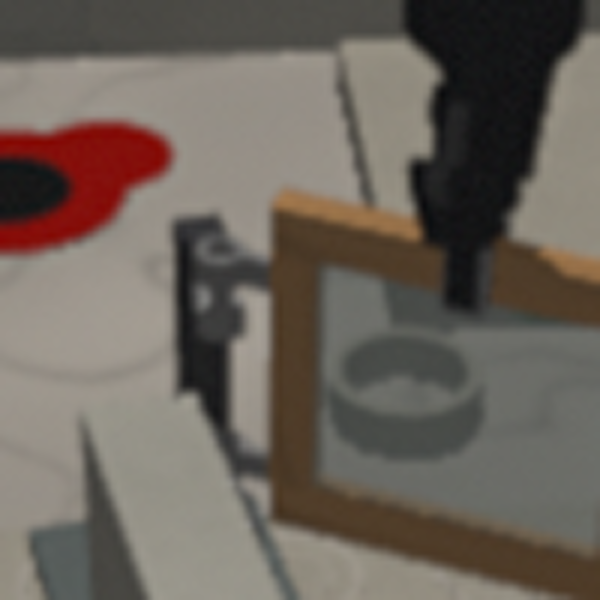

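The knuckle ring (218,255) is now over the pin and there is no added force. I'll carry on down.

```bash
python3 -m creep '[[[0,0,0.1,0,0,0,0],[0,0,0.2,0,0,0,0],[0,0,0.2,0,0,0,0]]]';python3 -m creep '[[[0,0,0.1,0,0,0,0],[0,0,0.2,0,0,0,0],[0,0,0.2,0,0,0,0]]]'
python3 -c "
from h import *
s,p,M=st(); print(p.round(4),s['contact_force'].round(2),s['torque'].round(3))"
```

```text
t: 14.12
eef_pos: [0.672, 0.1421, 0.2092]
tool_rot: [-0.0, 0.857, 0.515, -0.0]
contact_force: [0.4, 0.3, -4.6]
gripper_width: 0.199
t: 14.5
eef_pos: [0.672, 0.1421, 0.2072]
tool_rot: [-0.0, 0.857, 0.515, -0.0]
contact_force: [-0.8, 0.0, -5.0]
gripper_width: 0.202
[0.672  0.1421 0.2072] [-0.81  0.03 -4.97] [ 0.001  0.003 -0.003]
```

```bash
python3 -m creep '[[[0,0,0.1,0,0,0,0],[0,0,0.2,0,0,0,0],[0,0,0.2,0,0,0,0]]]';python3 -m creep '[[[0,0,0.1,0,0,0,0],[0,0,0.2,0,0,0,0],[0,0,0.2,0,0,0,0]]]'
python3 -c "
from h import *
s,p,M=st(); print(p.round(4),s['contact_force'].round(2),s['torque'].round(3))"
```

```text
t: 14.88
eef_pos: [0.672, 0.1421, 0.2052]
tool_rot: [-0.0, 0.857, 0.515, -0.0]
contact_force: [-1.0, -0.4, -5.7]
gripper_width: 0.197
t: 15.25
eef_pos: [0.672, 0.1421, 0.2032]
tool_rot: [-0.0, 0.857, 0.515, -0.0]
contact_force: [0.1, 0.2, -4.9]
gripper_width: 0.195
[0.672  0.1421 0.2032] [ 0.1   0.15 -4.87] [ 0.04  -0.019 -0.049]
```

```bash
python3 -m creep '[[[0,0,0.1,0,0,0,0],[0,0,0.2,0,0,0,0],[0,0,0.2,0,0,0,0]]]';python3 -m creep '[[[0,0,0.1,0,0,0,0],[0,0,0.2,0,0,0,0],[0,0,0.2,0,0,0,0]]]'
python3 -m creep '[[[0,0,0.1,0,0,0,0],[0,0,0.2,0,0,0,0],[0,0,0.2,0,0,0,0]]]'
python3 -c "
from h import *
s,p,M=st(); print(p.round(4),s['contact_force'].round(2),s['torque'].round(3))"
```

```text
t: 15.62
eef_pos: [0.672, 0.1421, 0.2012]
tool_rot: [-0.0, 0.857, 0.515, -0.0]
contact_force: [0.1, 0.6, -4.6]
gripper_width: 0.201
t: 16.0
eef_pos: [0.672, 0.1421, 0.1991]
tool_rot: [-0.0, 0.857, 0.515, -0.0]
contact_force: [0.8, 0.3, -5.7]
gripper_width: 0.194
t: 16.38
eef_pos: [0.672, 0.1421, 0.1971]
tool_rot: [-0.0, 0.857, 0.515, -0.0]
contact_force: [1.0, -0.6, -6.3]
gripper_width: 0.201
[0.672  0.1421 0.1971] [ 1.02 -0.57 -6.31] [-0.058 -0.028  0.002]
```

```bash
python3 -m creep '[[[0,0,0.05,0,0,0,0],[0,0,0.1,0,0,0,0],[0,0,0.1,0,0,0,0]]]';python3 -m creep '[[[0,0,0.05,0,0,0,0],[0,0,0.05,0,0,0,0]]]'
python3 -m creep '[[[0,0,0.05,0,0,0,0],[0,0,0.05,0,0,0,0]]]'
```

```text
t: 16.75
eef_pos: [0.6721, 0.1421, 0.1962]
tool_rot: [0.0, 0.857, 0.515, -0.0]
contact_force: [-0.0, 1.0, -5.5]
gripper_width: 0.203
t: 17.0
eef_pos: [0.6721, 0.1421, 0.1958]
tool_rot: [0.0, 0.857, 0.515, -0.0]
contact_force: [0.0, -0.1, -4.5]
gripper_width: 0.197
t: 17.25
eef_pos: [0.6721, 0.1421, 0.1952]
tool_rot: [0.0, 0.857, 0.515, -0.0]
contact_force: [0.0, 0.3, -5.0]
gripper_width: 0.197
```

```bash
python3 -m creep '[[[0,0,0.05,0,0,0,0],[0,0,0.05,0,0,0,0]]]'
python3 -m creep '[[[0,0,0.05,0,0,0,0],[0,0,0.05,0,0,0,0]]]'
python3 -c "
from h import *
s,p,M=st(); print(p.round(4),s['contact_force'].round(2),s['torque'].round(3))"
```

```text
t: 17.5
eef_pos: [0.6721, 0.1422, 0.1949]
tool_rot: [-0.0, 0.857, 0.515, 0.0]
contact_force: [0.4, -0.3, -4.7]
gripper_width: 0.198
t: 17.75
eef_pos: [0.6722, 0.1422, 0.1946]
tool_rot: [0.0, 0.857, 0.515, 0.0]
contact_force: [1.3, -0.2, -3.1]
gripper_width: 0.199
[0.6722 0.1422 0.1946] [ 1.34 -0.18 -3.14] [-0.01   0.151  0.04 ]
```

Contact: 2 N of the weight has gone and the TCP lags by about 0.4 mm, at the expected height. I'll check the view.

```bash
python3 - <<'E'
from h import *
s,p,M=st()
pic,d=save('wrist','w8.png'); W=cloud('wrist',d); T=(W-p)@M.as_matrix()*1000
m=(T[...,2]<-20)&(T[...,2]>-45)&(abs(T[...,0])<15)&(T[...,1]>-110)&(T[...,1]<-45)
P=T[m]; A=np.c_[P[:,:2],np.ones(len(P))]; print('plane',np.linalg.lstsq(A,P[:,2],rcond=None)[0],P[:,1].min())
Q=W[m]; print('top edge z',np.median(Q[:,2]))
pic,d=save('side','s8.png'); cv2.imwrite('pics/s8c.png',cv2.resize(pic[70:190,200:320],None,fx=5,fy=5,interpolation=2))
cv2.imwrite('pics/w8c.png',cv2.resize(cv2.imread('pics/w8.png')[0:100,160:320],None,fx=5,fy=5,interpolation=2))
E
```

```text
plane [-1.15952596e-03  1.69894095e-03 -2.94451919e+01] -94.7915097223952
top edge z 0.22412429746910292
```

View pics/s8c.png

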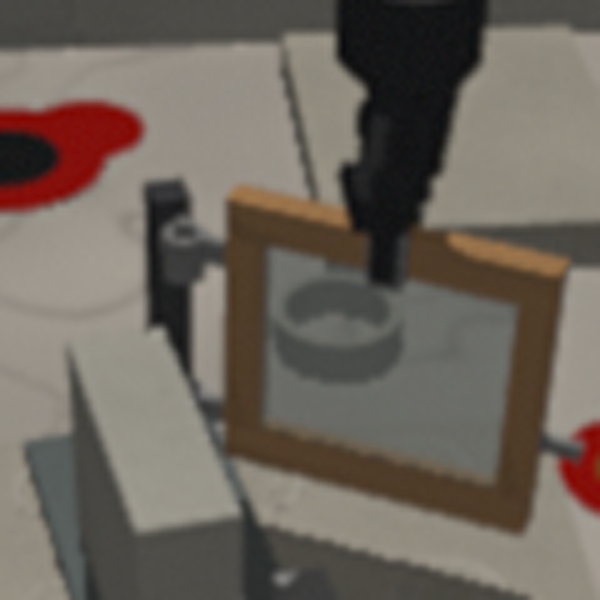

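View pics/w8c.png

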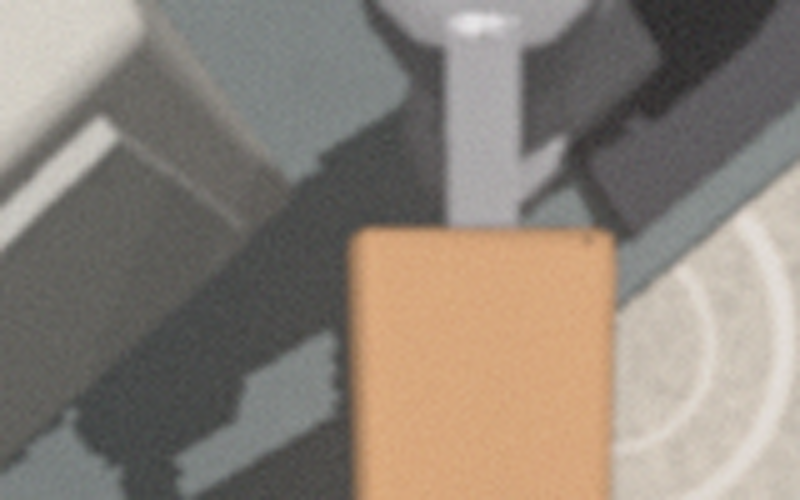

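The crop shows the pin tip inside the upper ring at (183,235), the ring down on its bracket and the rail level. I'll swing the door shut on an arc about the pin, in stages.

```bash
python3 -m creep '[[[-0.24,0,0,0,0,0.02,0],[-0.613,-0.015,0,0,0,0.05,0],[-1.225,-0.061,0,0,0,0.1,0],[-1.834,-0.138,0,0,0,0.15,0],[-2.438,-0.245,0,0,0,0.2,0],[-2.438,-0.245,0,0,0,0.2,0]]]'
python3 -c "
from h import *
s,p,M=st(); print(p.round(4),s['contact_force'].round(2),s['torque'].round(3)); print((p-.1227*M.as_matrix()[:,1]).round(4),M.as_euler('zyx').round(4))"
```

```text
t: 18.6
eef_pos: [0.6585, 0.1213, 0.1946]
tool_rot: [0.0, 0.905, 0.426, 0.0]
contact_force: [0.5, -0.0, -2.3]
gripper_width: 0.197
[0.6585 0.1213 0.1946] [ 0.55 -0.   -2.29] [ 0.024 -0.042  0.009]
[0.5639 0.1994 0.1945] [-8.8070e-01  6.0000e-04  3.1415e+00]
```

```bash
python3 -m creep '[[[-0.24,0,0,0,0,0.02,0],[-0.613,-0.015,0,0,0,0.05,0],[-1.225,-0.061,0,0,0,0.1,0],[-1.834,-0.138,0,0,0,0.15,0],[-2.438,-0.245,0,0,0,0.2,0],[-3.036,-0.381,0,0,0,0.25,0],[-3.626,-0.548,0,0,0,0.3,0],[-4.207,-0.744,0,0,0,0.35,0],[-4.778,-0.969,0,0,0,0.4,0],[-4.778,-0.969,0,0,0,0.4,0]]]'
python3 -c "
from h import *
s,p,M=st(); print(p.round(4),s['contact_force'].round(2),s['torque'].round(3)); Y=M.as_matrix()[:,1]; print((p-.1227*Y).round(4),np.degrees(np.arctan2(Y[1],Y[0])))"
```

```text
t: 19.85
eef_pos: [0.6205, 0.0909, 0.1945]
tool_rot: [0.0, 0.971, 0.238, 0.0]
contact_force: [1.0, -1.1, -1.9]
gripper_width: 0.2
[0.6205 0.0909 0.1945] [ 0.99 -1.08 -1.94] [ 0.009 -0.079 -0.087]
[0.5637 0.1997 0.1945] -62.416881276613225
```

```bash
python3 -m creep '[[[-0.24,0,0,0,0,0.02,0],[-0.613,-0.015,0,0,0,0.05,0],[-1.1,-0.05,0,0,0,0.09,0],[-1.59,-0.104,0,0,0,0.13,0],[-2.073,-0.177,0,0,0,0.17,0],[-2.438,-0.245,0,0,0,0.2,0],[-2.438,-0.245,0,0,0,0.2,0]]]'
python3 - <<'E'
from h import *
s,p,M=st(); print(p.round(4),s['contact_force'].round(2),s['torque'].round(3)); Y=M.as_matrix()[:,1]; print((p-.1227*Y).round(4),np.degrees(np.arctan2(Y[1],Y[0])))
pin=p-.1227*Y; tong=pin+.232*Y; o=np.array([.5634,.2001]);a=.1843; X=np.array([np.cos(a),np.sin(a)]);Yl=np.array([-X[1],X[0]])
print('tongue lb',(tong[:2]-o)@X,(tong[:2]-o)@Yl)
pic,d=save('side','s9.png'); cv2.imwrite('pics/s9c.png',cv2.resize(pic[90:250,190:310],None,fx=5,fy=5,interpolation=2)[:600*1])
pic,d=save('top','t9.png')
E
```

```text
t: 20.72
eef_pos: [0.5977, 0.0818, 0.1944]
tool_rot: [0.0, 0.99, 0.14, 0.0]
contact_force: [0.2, -1.2, -2.1]
gripper_width: 0.197
[0.5977 0.0818 0.1944] [ 0.23 -1.24 -2.1 ] [ 0.051 -0.107 -0.053]
[0.5636 0.1997 0.1944] -73.86702921774521
tongue lb 0.022656300640435164 -0.2313175345454873
```

```bash
python3 -c "
import cv2; a=cv2.imread('pics/s9.png'); cv2.imwrite('pics/s9c.png',cv2.resize(a[100:240,190:310],None,fx=4.2,fy=4.2,interpolation=2))"
```

```text
(no output)
```

View pics/s9c.png

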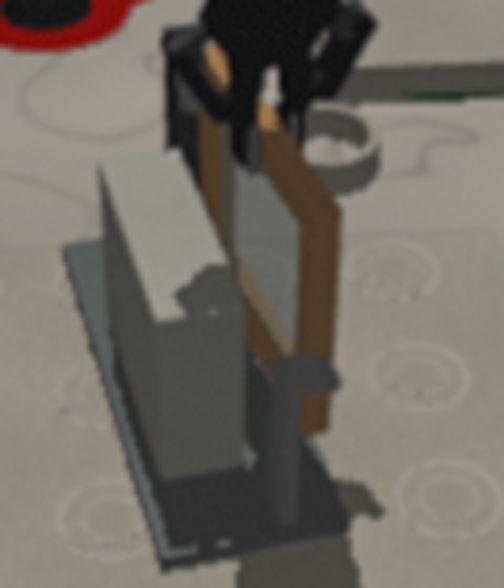

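The door is about 23 mm short of shut, with the tongue heading under the keeper roof (310,370). Now small steps, watching the force.

```bash
python3 -m creep '[[[-0.245,-0.002,0,0,0,0.02,0],[-0.49,-0.01,0,0,0,0.04,0],[-0.74,-0.022,0,0,0,0.06,0],[-0.74,-0.022,0,0,0,0.06,0]]]'
python3 -m creep '[[[-0.123,0,0,0,0,0.01,0],[-0.123,0,0,0,0,0.01,0]]]'
python3 -m creep '[[[-0.123,0,0,0,0,0.01,0],[-0.123,0,0,0,0,0.01,0]]]'
cat > c.py <<'E'
from h import *
s,p,M=st(); print(p.round(4),s['contact_force'].round(2),s['torque'].round(3)); Y=M.as_matrix()[:,1]
pin=p-.1227*Y; tong=pin+.232*Y; o=np.array([.5634,.2001]);a=.1843; X=np.array([np.cos(a),np.sin(a)]);Yl=np.array([-X[1],X[0]])
print(np.degrees(np.arctan2(Y[1],Y[0])),'tongue lb',(tong[:2]-o)@X,(tong[:2]-o)@Yl)
E
python3 c.py
```

```text
t: 21.32
eef_pos: [0.5906, 0.0799, 0.1944]
tool_rot: [0.0, 0.994, 0.111, 0.0]
contact_force: [1.5, -1.8, -1.8]
gripper_width: 0.199
t: 21.58
eef_pos: [0.5896, 0.0797, 0.1943]
tool_rot: [0.0, 0.994, 0.106, 0.0]
contact_force: [1.3, -1.3, 0.5]
gripper_width: 0.202
t: 21.82
eef_pos: [0.5883, 0.0794, 0.1943]
tool_rot: [0.0, 0.995, 0.101, 0.0]
contact_force: [0.8, -2.1, -1.2]
gripper_width: 0.2
[0.5883 0.0794 0.1943] [ 0.75 -2.09 -1.18] [-0.144 -0.186 -0.058]
-78.44458321778485 tongue lb 0.004287406034517877 -0.23247365767647057
```

```bash
python3 -m creep '[[[-0.062,0,0,0,0,0.005,0],[-0.062,0,0,0,0,0.005,0]]]'
python3 -m creep '[[[-0.062,0,0,0,0,0.005,0],[-0.062,0,0,0,0,0.005,0]]]'
python3 c.py
```

```text
t: 22.08
eef_pos: [0.5878, 0.0793, 0.1943]
tool_rot: [0.0, 0.995, 0.098, 0.0]
contact_force: [1.2, -2.5, -1.1]
gripper_width: 0.198
t: 22.32
eef_pos: [0.5872, 0.0792, 0.1944]
tool_rot: [0.0, 0.995, 0.096, 0.0]
contact_force: [1.0, -2.3, -0.0]
gripper_width: 0.2
[0.5872 0.0792 0.1944] [ 1.03 -2.27 -0.03] [-0.223 -0.187 -0.082]
-79.0084405283506 tongue lb 0.0020263459870439446 -0.2324834552146477
```

```bash
python3 -m creep '[[[-0.062,0,0,0,0,0.005,0],[-0.062,0,0,0,0,0.005,0]]]'
python3 -m creep '[[[-0.062,0,0,0,0,0.005,0],[-0.062,0,0,0,0,0.005,0]]]'
python3 c.py
```

```text
t: 22.58
eef_pos: [0.5865, 0.0791, 0.1943]
tool_rot: [0.0, 0.996, 0.093, 0.0]
contact_force: [1.1, -2.3, -0.1]
gripper_width: 0.199
t: 22.82
eef_pos: [0.5859, 0.079, 0.1944]
tool_rot: [0.0, 0.996, 0.091, 0.0]
contact_force: [1.6, -3.2, 1.5]
gripper_width: 0.203
[0.5859 0.079  0.1944] [ 1.58 -3.21  1.51] [-0.328 -0.169 -0.106]
-79.58469210136731 tongue lb -0.0003566376841957982 -0.2325116597930679
```

```bash
python3 -m creep '[[[-0.062,0,0,0,0,0.005,0],[-0.062,0,0,0,0,0.005,0]]]'
python3 c.py
python3 - <<'E'
from h import *
pic,d=save('side','s10.png');cv2.imwrite('pics/s10c.png',cv2.resize(pic[100:240,190:310],None,fx=4.2,fy=4.2,interpolation=2))
E
```

```text
t: 23.08
eef_pos: [0.5855, 0.0789, 0.1944]
tool_rot: [0.0, 0.996, 0.088, 0.0]
contact_force: [2.1, -2.6, 0.1]
gripper_width: 0.2
[0.5855 0.0789 0.1944] [ 2.15 -2.63  0.09] [-0.294 -0.524  0.138]
-79.84897311719973 tongue lb -0.0012411236920921425 -0.23249200747444182
```

View pics/s10c.png

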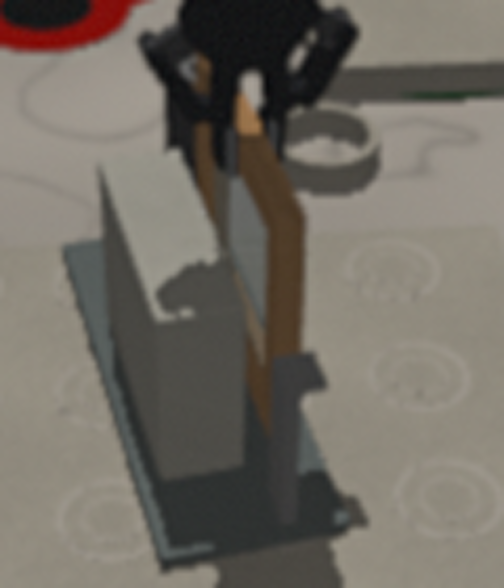

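The torque jumped and the tool stopped following on that step, so the tongue has just met the stop plate. The picture agrees, with the door's edge behind the keeper at (290,370). Letting go now.

```bash
python3 -m creep '[[[0,0,0,0,0,0,0.22],[0,0,0,0,0,0,0.28],[0,0,0,0,0,0,0.4],[0,0,0,0,0,0,0.55],[0,0,0,0,0,0,0.55],[0,0,0,0,0,0,0.55]]]'
python3 - <<'E'
from h import *
s,p,M=st(); print(p.round(4),s['contact_force'].round(2),s['torque'].round(3))
pic,d=save('wrist','w11.png')
E
```

```text
t: 23.88
eef_pos: [0.5853, 0.0789, 0.1943]
tool_rot: [-0.0, 0.996, 0.088, -0.0]
contact_force: [0.5, -0.6, -0.4]
gripper_width: 0.552
[0.5853 0.0789 0.1943] [ 0.47 -0.57 -0.37] [0.054 0.001 0.   ]
```

View pics/w11.png

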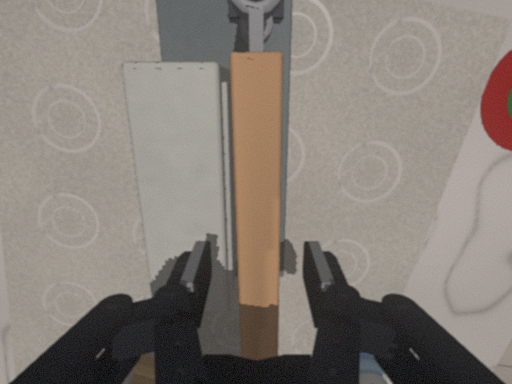

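The wrist view shows both fingers, (195,265) and (320,265), clear of the rail (257,200). I'll go straight up and check.

```bash
python3 -m creep '[[[0,0,-1,0,0,0,0.55],[0,0,-3,0,0,0,0.55],[0,0,-6,0,0,0,0.55],[0,0,-10,0,0,0,0.55],[0,0,-14,0,0,0,0.55],[0,0,-16,0,0,0,0.55],[0,0,-16,0,0,0,0.55]]]'
python3 - <<'E'
from h import *
s,p,M=st(); print(p.round(4),s['contact_force'].round(2))
o=np.array([.5634,.2001]);a=.1843; X=np.array([np.cos(a),np.sin(a)]);Yl=np.array([-X[1],X[0]])
for rep in range(2):
    pic,d=save('wrist','w12.png'); W=cloud('wrist',d)
    m=(W[...,2]>.215)&(W[...,2]<.232)&(W[...,1]>-.03)&(W[...,1]<.19)&(W[...,0]>.52)&(W[...,0]<.65)
    P=W[m]; L=np.c_[(P[:,:2]-o)@X,(P[:,:2]-o)@Yl,P[:,2]]*1000
    c=np.polyfit(L[:,1],L[:,0],1); print('rail lb min max',L.min(0).round(1),L.max(0).round(1),'slope',c[0],'x at y=-232',np.polyval(c,-232).round(1), 'z at -30/-200', [np.median(L[abs(L[:,1]-y)<8][:,2]).round(2) for y in(-50,-120,-190)])
pic,d=save('side','s12.png');cv2.imwrite('pics/s12c.png',cv2.resize(pic[100:240,190:310],None,fx=4.2,fy=4.2,interpolation=2))
W=cloud('side',d); m=(W[...,2]>.215)&(W[...,2]<.232)&(W[...,1]>-.03)&(W[...,1]<.19)&(W[...,0]>.52)&(W[...,0]<.65)
P=W[m]; print('side: rail z',np.median(P[:,2]),len(P))
E
```

```text
t: 24.8
eef_pos: [0.5861, 0.0794, 0.3566]
tool_rot: [-0.0, 0.996, 0.088, 0.002]
contact_force: [0.6, -0.1, -0.2]
gripper_width: 0.551
[0.5861 0.0794 0.3566] [ 0.62 -0.05 -0.24]
rail lb min max [  -9.4 -220.1  216.5] [  8.8 -30.7 224.6] slope -0.003859394541273181 x at y=-232 0.4 z at -30/-200 [np.float64(221.7), np.float64(220.31), np.float64(218.9)]
rail lb min max [  -9.  -218.8  216.8] [  9.  -30.1 224.8] slope -0.004722972891945963 x at y=-232 0.7 z at -30/-200 [np.float64(222.32), np.float64(221.07), np.float64(219.76)]
side: rail z 0.22145754789908156 360
```

View pics/s12.png

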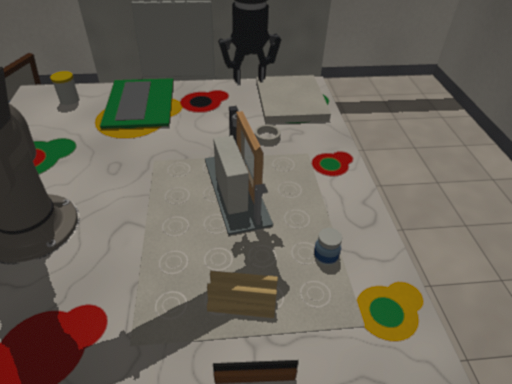

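View pics/w12.png

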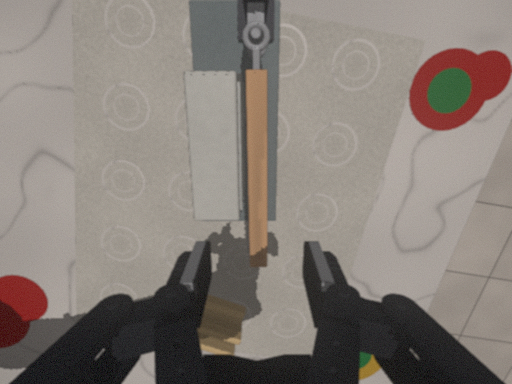

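```bash
python3 -m creep '[[[0,0,0,0,0,0,0.55],[0,0,0,0,0,0,0.55],[0,0,0,0,0,0,0.55]]]'; python3 - <<'E'
from h import *
pic,d=save('wrist','w13.png'); W=cloud('wrist',d)
v=lambda u0,u1,v0,v1:W[v0:v1,u0:u1].reshape(-1,3)
b=v(192,235,80,210); m=(b[:,2]>.14)&(b[:,2]<.156); b=b[m]; pl=lambda P:np.linalg.lstsq(np.c_[P[:,:2],np.ones(len(P))],P[:,2],rcond=None)[0].round(4)
print('box top z',np.median(b[:,2]),pl(b))
r=cv2.minAreaRect((b[:,:2]*1000).astype(np.float32)); print(r)
m=(W[...,2]>.21)&(W[...,2]<.232)&(W[...,1]>-.03)&(W[...,1]<.19)&(W[...,0]>.52)&(W[...,0]<.65); P=W[m]; print(pl(P)); print(cv2.minAreaRect((P[:,:2]*1000).astype(np.float32)),np.median(P[:,2]))
m=(W[...,2]>.170)&(W[...,2]<.203)&(np.hypot(W[...,0]-.564,W[...,1]-.1995)<.016); print('ring/pin z',np.percentile(W[m][:,2],[5,25,50,75,95]).round(4),W[m].mean(0).round(4))
pic=cv2.imread('pics/w13.png'); cv2.imwrite('pics/w13c.png',cv2.resize(pic[0:110,200:320],None,fx=5,fy=5,interpolation=2))
E
```

```text
t: 25.32
eef_pos: [0.5852, 0.0789, 0.3539]
tool_rot: [-0.0, 0.996, 0.088, -0.0]
contact_force: [0.3, 0.1, 0.4]
gripper_width: 0.548
box top z 0.1494184932477303 [0.0031 0.0005 0.1477]
((534.7464599609375, 81.09595489501953), (50.37176513671875, 148.61306762695312), 8.736435890197754)
[-0.0044  0.0182  0.2233]
((587.28369140625, 77.58287048339844), (17.819730758666992, 189.67654418945312), 10.8421630859375) 0.2223416256452025
ring/pin z [0.1744 0.1894 0.1903 0.1915 0.1975] [0.5642 0.1991 0.1895]
```

View pics/w13c.png

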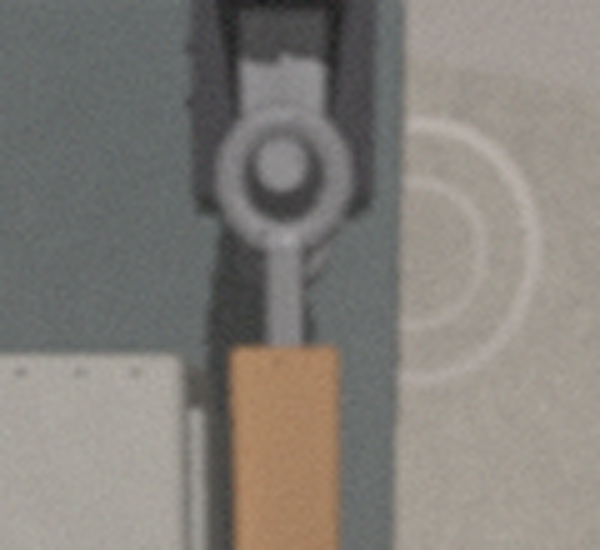

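The upper ring's top measures 190–191 mm, against 191 mm when seated. The pin shows inside the bore at (283,165), the sag is 0.018 rad and the door is parallel to the box. Handing in.

```bash
python3 -c "
from station import bot
print(bot.hand_in())"
```

```text
the job is handed in; nothing more can be done
None
```

I took the door out of the rack and hung it on both pins, open by about 0.9 rad. I then swung it shut until the tongue just met the stop, let go, raised the gripper 16 cm and handed in at about 25.5 s of 72. The hand-in gave no verdict.

- **Pins:** the wrist camera put the pin axis at about (0.564, 0.1995), close to its mark. The knuckles went down with no added force until about 2 N as they seated.
- **Seating:** the upper knuckle's top reads 190–191 mm, against 191 mm when fully down. The pin is visible inside the bore. I did not measure the lower knuckle directly; it rests on the door's known geometry and the contact I felt.
- **Shut and let go:** the tongue is within about 1 mm of home, though my light box position is only good to about 2 mm. The wrist torque jumped when the tongue met the stop. The fingers are clear and nothing is touched.
- **Forces:** the wrist reading stayed within about 6 N whenever I read it, mostly the door's own weight.
- **Bystanders:** the ink jar, tape roll and squeegee look unmoved in the last side view. I did not measure them again.

One disagreement: the door sags 0.018 rad at the tongue end, about what the play in the bores allows and below the 0.05 limit. The top rail also reads about 2 mm lower than expected near the hinge.

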